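Find the steel spacer on the beam balance

TASK

The two tall round spacers look alike, but one is steel and the other is light aluminium. Stand one on each pan of the beam balance and let go, so that the heavier side drops; then put the spacer from the side that dropped into the open grey parts tray, and leave the other standing on its pan.

Things in the scene. Friction and masses are not known exactly. Their poses are not given: they have to be found in the camera images.
- spacer_a: one of two tall round bare-metal spacers: upright cylinder, 32 mm across, 40 mm tall, 60 to 260 g (which is heavier shows only on the balance), dark hole in the top. Origin at the centre of its underside. Stands on the robot's side of the balance in a row, 70 mm or more centre to centre, with a short round spacer (18 mm tall) and a square one (32 mm wide, 40 mm tall), neither needed.
- spacer_b: the other tall round spacer in the row, outwardly the same: 32 mm across, 40 mm tall, origin at the centre of its underside.
- balance: dark base (110 x 90 mm) of the beam balance, fixed to the bench. Origin at the centre of its underside; y points along the beam to one pan, x across it. The pivot is 55 mm above the origin. Two round aluminium pans, fixed to the beam and tilting with it, are centred at y = +110 and -110 mm: inside diameter 70 mm, floor 63 mm above the bench when level, rim 6 mm above the floor.
- beam (a joint): angle of the beam in rad: 0 level, positive when the pan at +y of the balance is down, negative when the pan at -y is down; stops at +0.13 and -0.13 (that pan 14 mm below level, the other 14 mm above). A weak spring levels it when empty; the light spacer alone tips it 0.04 to 0.1, the heavy one alone to the stop, both together 0.04 or more to the heavy side, within a second.
- tray: open grey parts tray, fixed to the bench to the left or right of the balance: 140 mm along its x, 110 mm along its y, 25 mm high, walls and floor about 4 mm. Origin at the centre of its underside. A black hub (120 x 55 mm, 22 mm high) that is not needed lies on the opposite side.
Not all that is in view belongs to the job. What is shaped like the spacer_a but red is not meant.

How it is judged:
By the outcome, as a careful person would: the job done as asked, in the order asked, and still so for the second after the job is handed in, with the robot touching nothing.
It also fails if it takes over 72 s, if anything falls off the work surface, if the arm or the gripper's body presses on something with over 40 N, if the wrist force passes 120 N, or if a joint passes its speed limit or range.

ROBOT

A 7-joint arm with a two-finger parallel gripper is mounted at the origin on the work surface. World frame = base frame: x ahead of the robot, y to its left, z up, the work surface at z = 0. Lengths are in m, angles in rad, forces in N, time in s.
With the tool pointing down it reaches from about 0.35 to 0.9 m from the base axis. Payload 7.2 kg.
Tool frame: the origin (TCP) lies midway between the tips of the shut fingers; the grasp point (between the pads) lies 19 mm behind it; z points along the fingers, y is the line along which they close (so a half turn about z gives the same grasp; the last joint's range is limited). The gripper opens to 88 mm and grips with 3 to 60 N. Pads are 20 mm wide; open, the fingers measure 115 mm over their backs; the gripper's body (75 mm by 178 mm) begins 61 mm behind the grasp point.
Start: joints at [-1.256, 0.411, -0.013, 1.596, 0.006, 1.134, -0.082], TCP at [0.233, 0.58, 0.223] pointing down, gripper open.
Joint ranges: [-2.95, 2.95], [-0.29, 1.99], [-1.47, 1.44], [0.14, 2.54], [-1.03, 4.17], [0.13, 1.85], [-2.86, 2.86]. Speed limits (rad/s): [2.39, 2.39, 3.01, 3.01, 3.14, 3.14, 3.14].

INTERFACE

Orientations are given as [roll, pitch, yaw] about the fixed x, y, z axes, in that order (R = Rz(yaw) Ry(pitch) Rx(roll)).
In Python, from bench import sense, get_image, calibration, close_job, find_in gives the robot as it stands. The module is installed in compiled form; this text tells all that it offers.
- The arm moves only by the tool move_arm, never from a script. Its arguments are lists of equal length, an entry for each row: "gripper": the finger opening in m, from 0 to 0.0878; "offset": the shift along the tool's x, y, z in m, a list of three; "spin": the turn about the tool's z in degrees. A call has 1 to 5 rows; each row shifts and turns the commanded pose from where the row before left it, along the tool's axes as they then stand; what a row does not reach is not made up. A row lasts 1/12 s, in which the tool goes at most 41.7 mm and 7.16 degrees, less where a joint would pass 70% of its speed; a pose out of reach is approached as far as the arm can. A call with a gripper value outside its range is refused whole. The fingers move at their own pace and stop on an object; "newtons" is the grip in N (left out, the last holds). Time passes only in rows, so rows that do not move let the fingers close. It gives the time, the measured TCP pose, the force, the opening and the grip force at its end, in the units of the state.
- sense(): the state, without advancing time (a new reading comes with each control period).
- get_image(name): name is "scene" or "top" or "wrist"; returns (picture, depth): 400x640x3 uint8, blue, green, red; 400x640 float32, m along the optical axis (not along the pixel's ray), 0 where there is no reading.
- calibration(name): a dict with "camera_matrix" (3x3 intrinsics, pixels), "rvec" (rotation vector, rad) and "tvec" (3), from world to camera coordinates, as OpenCV has them. Camera axes: x right, y down, z forward; pixel columns grow to the right and rows downward; lengths in m; the calibration is good to about 2 mm. A picture is of the moment at which its call begins: read the wrist's pose just before it. calibration takes no time and is no camera call; for the wrist camera it gives the pose at the moment of the call.
- close_job(): hands the job in; it is judged then, once.
Trained networks look in the newest picture that a camera, given by its name, has taken for a name from the list of things; names that differ only in an ending like _2 or _b are one class to them, and where a whole thing is asked for, a point or a joint stands for the part that bears it (a point fixed in the world has none). Each returns a list of dicts, best first, with "score" (0 to 1); they miss things now and then, are a little off and sometimes report something else, mostly with a low value. They report only what shows in the picture. A call takes as long as a camera call. They do not tell look-alikes from the thing itself.
- find_in(query, camera): "bbox" ([centre column, centre row, width, height] in pixels, round what is visible of it).
The state is a dict: "t": time; "qpos": joint angles; "qd": joint speeds; "tau": joint torques, N m; "tcp_pos": TCP position; "orientation": TCP orientation; "ft_force": force on the tool from outside, world axes, zero at the start; "ft_torque": the same for the moment, N m; "width": finger opening in m; "gripper_force": force on a finger pad.
Only numpy, scipy, OpenCV 4.12 (cv2) and the standard library are available. Lean on these libraries where they do the work, as an engineer would, in place of code of your own. Each camera call takes 0.05 s, during which the arm holds its last target. There are 200 camera calls.

## Working session

There is one attempt and no reset: what is moved stays moved. The work goes in short steps, Python scripts to look and compute and a tool call to move; the robot and the scene stay as the last step left them, time stands still between calls to the robot, and variables do not carry over. Pictures are saved under pics/ and viewed, at most 13 in all, crops included, and the job is handed in when it is done.

Besides the shell and the picture viewer there is one more tool, called after "Emit:" by a JSON object that holds its "api" and its "payload", one argument or row to a line. move_arm: Moves the arm, as the interface text tells. Its arguments: {"type":"object","properties":{"gripper":{"type":"array"},"offset":{"type":"array"},"spin":{"type":"array"},"newtons":{"type":"number"}},"required":["gripper","offset","spin"]}

```bash
mkdir -p pics; cat > h.py <<'E'
import numpy as np,cv2
from bench import *
def px2w(cam,dep,u,v,z=None):
    c=calibration(cam);K=np.array(c["camera_matrix"]);R=cv2.Rodrigues(np.array(c["rvec"],float))[0];t=np.array(c["tvec"],float).ravel()
    r=np.linalg.inv(K)@np.array([u,v,1.]);o=-R.T@t;d=R.T@r
    if z is not None: return o+d*(z-o[2])/d[2]
    return o+d*dep[int(round(v)),int(round(u))]
E
python3 - <<'E'
from h import *
s=sense();print(s["t"],s["tcp_pos"],s["orientation"],s["width"])
for cam in ("top","scene"):
    im,d=get_image(cam);cv2.imwrite(f"pics/{cam}1.png",im)
    for q in ("spacer_a","balance","tray"):
        for r in find_in(q,cam)[:5]:
            u,v=r["bbox"][:2];print(cam,q,round(r["score"],2),np.round(r["bbox"]),np.round(px2w(cam,d,u,v),3))
E
```

```text
0.0 [0.23328543 0.57928022 0.22181479] [-3.13997293e+00  1.22285551e-04  2.75885257e+00] 0.08818311897080318
top spacer_a 0.77 [234. 231.  22.  13.] [0.44  0.149 0.038]
top spacer_a 0.68 [262. 198.  18.  12.] [0.51  0.092 0.041]
top spacer_a 0.68 [268. 268.  15.  17.] [0.364 0.077 0.041]
top spacer_a 0.48 [288. 224.  16.  17.] [0.454 0.037 0.041]
top tray 0.91 [157. 216.  57.  74.] [0.477 0.326 0.002]
scene spacer_a 0.85 [352. 226.  17.  22.] [0.467 0.053 0.036]
scene spacer_a 0.73 [354. 256.  21.  20.] [0.529 0.111 0.039]
scene spacer_a 0.6 [397. 252.  21.  27.] [0.461 0.161 0.033]
scene spacer_a 0.55 [392. 216.  15.  21.] [0.38  0.091 0.028]
scene balance 0.75 [283. 246. 116.  92.] [0.616 0.01  0.062]
scene tray 0.84 [464. 318.  96.  91.] [0.483 0.326 0.006]
```

View pics/top1.png

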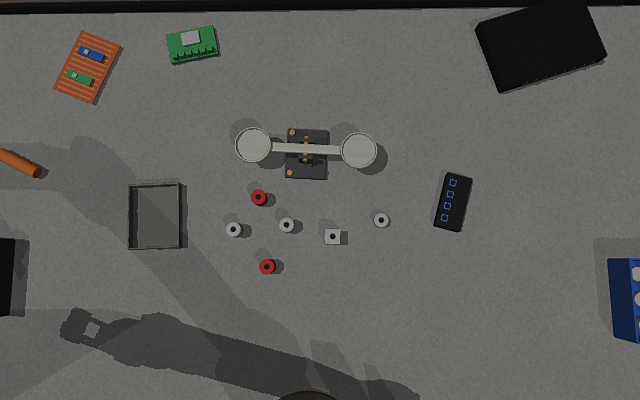

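View pics/scene1.png

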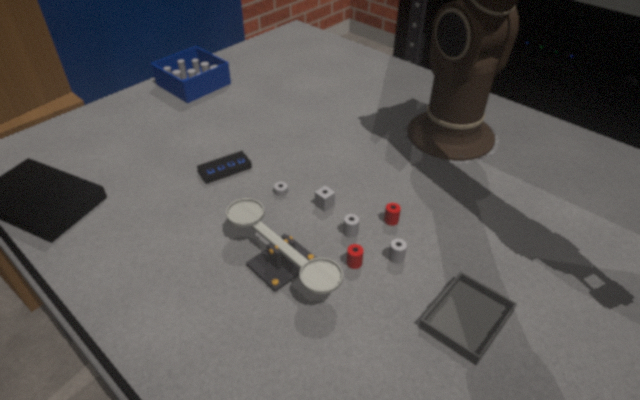

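Top view shows these candidates:
- Bare tall rounds at (234,229) and (287,225).
- Red look-alikes at (259,197) and (267,267).
- Square spacer at (333,236).
- Short round spacer at (381,220).

I choose the two bare tall rounds. The pans are at (253,145) and (359,150), and the tray is at (155,216).

```bash
cat >> h.py <<'E'
def cloud(cam,d):
    c=calibration(cam);K=np.array(c["camera_matrix"]);R=cv2.Rodrigues(np.array(c["rvec"],float))[0];t=np.array(c["tvec"],float).ravel()
    v,u=np.mgrid[:400,:640];P=np.stack([(u-K[0,2])/K[0,0]*d,(v-K[1,2])/K[1,1]*d,d],-1)
    P=(P-t)@R; P[d<=0]=np.nan; return P
E
python3 - <<'E'
from h import *
im,d=get_image("top");P=cloud("top",d)
for n,(u,v) in dict(A=(234,229),B=(287,225),sq=(333,236),short=(381,220),r1=(259,197),r2=(267,267)).items():
    q=P[v-14:v+15,u-14:u+15].reshape(-1,3);zt=np.nanmax(q[:,2]);m=q[:,2]>zt-.008
    a,b=np.nanmin(q[m],0),np.nanmax(q[m],0);print(n,np.round((a+b)/2,4),np.round(b-a,3),m.sum())
for n,(u,v) in dict(panL=(253,145),panR=(359,150)).items():
    q=P[v-24:v+25,u-24:u+25].reshape(-1,3);m=(q[:,2]>.05)&(q[:,2]<.09);(c,r)=cv2.minEnclosingCircle(q[m][:,:2].astype(np.float32))
    # rim by ellipse of bright pixels
    print(n,c,r,"floor z",P[v,u])
q=P[170:260,115:195].reshape(-1,3);m=(q[:,2]>.015)&(q[:,2]<.04)
print("tray",cv2.minAreaRect(q[m][:,:2].astype(np.float32)))
q=P[120:190,225:390];bp=[P[145,253],P[150,359]]
print("corner base",[np.round(px2w("top",d,*p,z=.02),3) for p in((286,128),(329,130),(327,180),(285,177))])
c=cv2.resize(im[100:290,120:400],None,fx=2.8,fy=2.8,interpolation=cv2.INTER_CUBIC);cv2.imwrite("pics/crop1.png",c)
E
```

```text
A [0.4449 0.1521 0.0395] [0.029 0.03  0.008] 179
B [0.4545 0.041  0.0397] [0.029 0.03  0.008] 178
sq [ 0.43   -0.0557  0.0404] [0.031 0.031 0.008] 229
short [ 0.4636 -0.1599  0.0182] [0.03  0.03  0.008] 169
r1 [0.514  0.1004 0.0391] [0.03  0.03  0.008] 177
r2 [0.368  0.081  0.0413] [0.029 0.031 0.008] 173
panL (0.618584394454956, 0.10188587754964828) 0.044800497591495514 floor z [0.61818152 0.10856472 0.06193893]
panR (0.6063016653060913, -0.10416369885206223) 0.04342726990580559 floor z [ 0.605021   -0.11167827  0.06372075]
tray ((0.4768691658973694, 0.32641446590423584), (0.1408699005842209, 0.11110132932662964), 2.3668887615203857)
corner base [array([0.666, 0.043, 0.02 ]), array([ 0.661, -0.051,  0.02 ]), array([ 0.55 , -0.045,  0.02 ]), array([0.558, 0.045, 0.02 ])]
```

View pics/crop1.png

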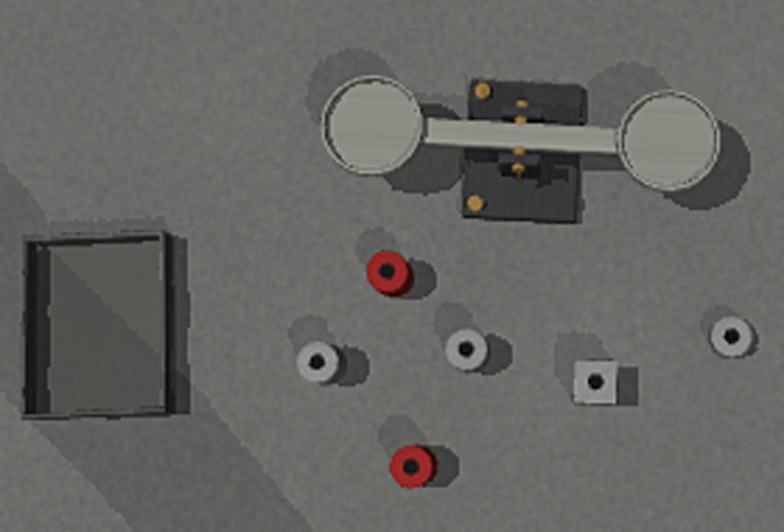

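The crop confirms that both bare tall rounds are plain metal with a dark hole, at crop pixels (317,361) and (466,349). The red ones are separate. Spacer A is at world (0.445,0.152), spacer B at (0.4545,0.041), and the balance yaw is about -0.06.

Emit:
{"api": "move_arm", "payload": {
  "gripper": [0.0878,0.0878,0.0878,0.0878,0.0878],
  "offset": [
    [-0.029,-0.026,0],
    [-0.029,-0.026,0],
    [-0.029,-0.026,0],
    [-0.029,-0.026,0],
    [-0.029,-0.026,0]
  ],
  "spin": [0,0,0,0,0]
}}

```text
t: 0.87
tcp_pos: [0.3199, 0.4033, 0.2228]
orientation: [3.141, 0.0, 2.759]
ft_force: [1.0, 0.6, 0.1]
width: 0.0875
gripper_force: 0.0
```

Emit:
{"api": "move_arm", "payload": {
  "gripper": [0.0878,0.0878,0.0878,0.0878,0.0878],
  "offset": [
    [-0.029,-0.026,0],
    [-0.029,-0.026,0],
    [-0.029,-0.026,0],
    [-0.029,-0.026,0],
    [-0.029,-0.026,0]
  ],
  "spin": [0,0,0,0,0]
}}

```text
t: 1.28
tcp_pos: [0.4059, 0.2285, 0.223]
orientation: [3.141, 0.0, 2.759]
ft_force: [0.0, 1.1, 0.2]
width: 0.0878
gripper_force: 0.0
```

Emit:
{"api": "move_arm", "payload": {
  "gripper": [0.0878,0.0878,0.0878,0.0878,0.0878],
  "offset": [
    [0,0,0],
    [0,0,0],
    [0,0,0],
    [0,0,0],
    [0,0,0]
  ],
  "spin": [7.15,7.15,7.15,7.15,7.15]
}}

```text
t: 1.7
tcp_pos: [0.4054, 0.2301, 0.2228]
orientation: [3.141, -0.0, 2.128]
ft_force: [-0.9, -0.1, -0.9]
width: 0.0876
gripper_force: 0.0
```

Emit:
{"api": "move_arm", "payload": {
  "gripper": [0.0878,0.0878,0.0878,0.0878,0.0878],
  "offset": [
    [0,0,0.01],
    [0,0,0.01],
    [0,0,0.01],
    [0,0,0.01],
    [0,0,0.01]
  ],
  "spin": [7.15,7.15,7.15,7.15,7.15]
}}

```text
t: 2.12
tcp_pos: [0.4055, 0.2303, 0.1724]
orientation: [3.141, -0.001, 1.505]
ft_force: [0.8, 0.4, 0.1]
width: 0.0877
gripper_force: 0.0
```

Emit:
{"api": "move_arm", "payload": {
  "gripper": [0.0878,0.0878,0.0878,0.0878],
  "offset": [
    [-0.025,0.015,0.01],
    [-0.025,0.015,0.015],
    [-0.025,0.0145,0.015],
    [0,0,0]
  ],
  "spin": [0,0,0,0]
}}

```text
t: 2.45
tcp_pos: [0.4461, 0.1473, 0.1308]
orientation: [-3.14, 0.003, 1.505]
ft_force: [-0.4, -0.6, 1.4]
width: 0.088
gripper_force: 0.0
```

```bash
cat >> h.py <<'E'
def refine(cam,x,y,zt,r=.03,tag=None):
    s=sense();im,d=get_image(cam);P=cloud(cam,d);
    m=(abs(P[...,2]-zt)<.01)&(np.hypot(P[...,0]-x,P[...,1]-y)<r)
    q=P[m]
    if tag: cv2.imwrite(f"pics/{tag}.png",im)
    if len(q)<10: print("few",len(q));return
    c=(np.percentile(q,1,0)+np.percentile(q,99,0))/2
    R=cv2.Rodrigues(np.array([0,0,0.]))[0]
    yaw=s["orientation"][2];p=s["tcp_pos"];e=c-p
    print("c",np.round(c,4),"ext",np.round(np.ptp(q,0),3),"n",len(q),"circle",cv2.minEnclosingCircle(q[:,:2].astype(np.float32)))
    print("tcp",np.round(p,4),"tool dx,dy",np.round([e[0]*np.cos(yaw)+e[1]*np.sin(yaw),e[0]*np.sin(yaw)-e[1]*np.cos(yaw)],4),"yaw",round(yaw,3))
E
python3 -c "
from h import *
refine('wrist',.445,.152,.04,tag='w1')"
```

```text
c [0.4451 0.1574 0.0374] ext [0.031 0.031 0.014] n 1038 circle ((0.44495391845703125, 0.15663650631904602), 0.016229700297117233)
tcp [0.4461 0.1473 0.1308] tool dx,dy [ 0.01   -0.0017] yaw 1.505
```

View pics/w1.png

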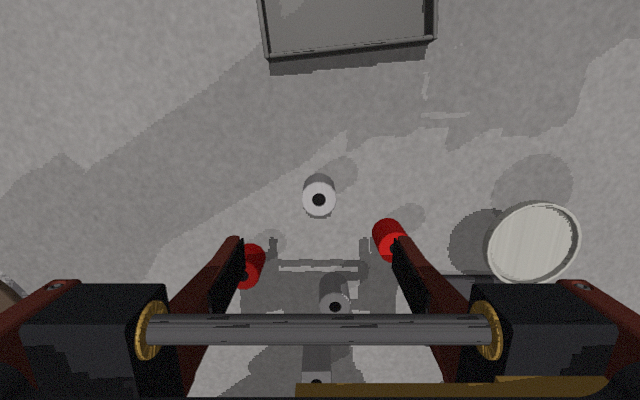

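The wrist view shows the bare spacer at (319,200), with the red ones clear of the fingers. I'll descend and grip.

Emit:
{"api": "move_arm", "payload": {
  "gripper": [0.0878,0.0878,0.0878,0.0878,0.0878],
  "offset": [
    [0.0075,-0.0015,0.03],
    [0,0,0.035],
    [0,0,0.032],
    [0,0,0.02],
    [0,0,0]
  ],
  "spin": [0.4,0,0,0,0]
}}

```text
t: 2.92
tcp_pos: [0.4418, 0.1605, 0.0127]
orientation: [-3.137, 0.002, 1.505]
ft_force: [-0.6, -0.1, 0.1]
width: 0.0876
gripper_force: 0.0
```

Emit:
{"api": "move_arm", "payload": {
  "gripper": [0.02,0.02,0.02,0.02,0.02],
  "offset": [
    [0,0,0],
    [0,0,0],
    [0,0,0],
    [0,0,0],
    [0,0,0]
  ],
  "spin": [0,0,0,0,0],
  "newtons": 20
}}

```text
t: 3.33
tcp_pos: [0.445, 0.1608, 0.0168]
orientation: [3.14, -0.001, 1.504]
ft_force: [-0.4, 0.5, -0.1]
width: 0.0577
gripper_force: 0.0
```

Emit:
{"api": "move_arm", "payload": {
  "gripper": [0.055,0.055,0.055,0.055],
  "offset": [
    [-0.007,0,0.002],
    [0,0,0],
    [0,0,0],
    [0,0,0]
  ],
  "spin": [0,0,0,0]
}}

```text
t: 3.67
tcp_pos: [0.4438, 0.1531, 0.0137]
orientation: [-3.142, -0.0, 1.503]
ft_force: [-0.0, 0.0, 0.2]
width: 0.0549
gripper_force: 0.0
```

```bash
python3 -c "
from h import *
refine('wrist',.445,.153,.04,tag='w2')"
```

```text
c [0.4439 0.1551 0.0397] ext [0.058 0.032 0.02 ] n 3498 circle ((0.4440673291683197, 0.1569455862045288), 0.029778385534882545)
tcp [0.4438 0.1531 0.0137] tool dx,dy [ 0.002 -0.   ] yaw 1.503
```

Emit:
{"api": "move_arm", "payload": {
  "gripper": [0.02,0.02,0.02,0.02,0.02],
  "offset": [
    [0,0,0],
    [0,0,0],
    [0,0,0],
    [0,0,0],
    [0,0,0]
  ],
  "spin": [0,0,0,0,0],
  "newtons": 20
}}

```text
t: 4.13
tcp_pos: [0.4439, 0.1534, 0.0136]
orientation: [3.141, -0.0, 1.504]
ft_force: [0.7, 0.7, -0.3]
width: 0.0308
gripper_force: 20.0
```

Emit:
{"api": "move_arm", "payload": {
  "gripper": [0.02,0.02,0.02,0.02,0.02],
  "offset": [
    [0,0,-0.015],
    [0,0,-0.03],
    [0,0,-0.035],
    [0,0,-0.03],
    [0,0,0]
  ],
  "spin": [0,0,0,0,0]
}}

```text
t: 4.55
tcp_pos: [0.4466, 0.1543, 0.1285]
orientation: [3.135, -0.004, 1.503]
ft_force: [0.9, 0.2, -0.6]
width: 0.0307
gripper_force: 20.0
```

Emit:
{"api": "move_arm", "payload": {
  "gripper": [0.02,0.02,0.02,0.02,0.02],
  "offset": [
    [-0.006,0.03,0],
    [-0.007,0.037,0],
    [-0.008,0.04,0],
    [-0.007,0.04,0],
    [-0.006,0.03,0]
  ],
  "spin": [0,0,0,0,0]
}}

```text
t: 4.97
tcp_pos: [0.6205, 0.1065, 0.1228]
orientation: [3.141, 0.0, 1.504]
ft_force: [-0.4, 0.3, -0.0]
width: 0.0308
gripper_force: 20.0
```

Emit:
{"api": "move_arm", "payload": {
  "gripper": [0.02,0.02,0.02,0.02],
  "offset": [
    [0,0,0.01],
    [0,0,0],
    [0,0,0],
    [0,0,0]
  ],
  "spin": [0,0,0,0]
}}

```text
t: 5.3
tcp_pos: [0.6166, 0.1082, 0.1131]
orientation: [-3.14, -0.0, 1.505]
ft_force: [-0.1, -0.2, 0.6]
width: 0.0304
gripper_force: 20.0
```

```bash
python3 -c "
from h import *
print(sense()['tcp_pos'])
im,d=get_image('scene');cv2.imwrite('pics/s2.png',cv2.resize(im[150:350,180:500],None,fx=2.4,fy=2.4))
im,d=get_image('wrist');cv2.imwrite('pics/s2w.png',im)"
```

```text
[0.61659292 0.10822659 0.1131182 ]
```

View pics/s2w.png

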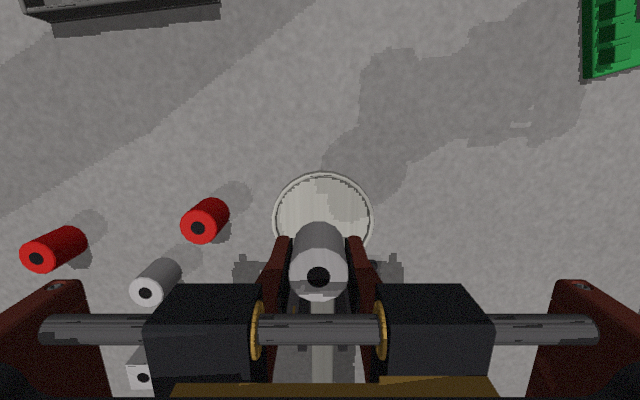

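The spacer is held at (319,272) over the left pan, which is centred near (322,220). It is well lined up, so I'll lower it.

Emit:
{"api": "move_arm", "payload": {
  "gripper": [0.02,0.02,0.02,0.02,0.02],
  "offset": [
    [0,0,0.015],
    [0,0,0.014],
    [0,0,0.006],
    [0,0,0.005],
    [0,0,0.005]
  ],
  "spin": [0,0,0,0,0]
}}

```text
t: 5.82
tcp_pos: [0.618, 0.1081, 0.069]
orientation: [3.141, -0.001, 1.504]
ft_force: [-0.7, 0.0, 1.8]
width: 0.0308
gripper_force: 20.0
```

Emit:
{"api": "move_arm", "payload": {
  "gripper": [0.034,0.034,0.036,0.042,0.048],
  "offset": [
    [0,0,0],
    [0,0,0],
    [0,0,0],
    [0,0,0],
    [0,0,0]
  ],
  "spin": [0,0,0,0,0]
}}

```text
t: 6.23
tcp_pos: [0.6184, 0.1076, 0.0691]
orientation: [3.141, -0.0, 1.504]
ft_force: [-0.1, 0.3, -0.5]
width: 0.0453
gripper_force: 0.0
```

Emit:
{"api": "move_arm", "payload": {
  "gripper": [0.048,0.048,0.048,0.048,0.048],
  "offset": [
    [0,0,-0.005],
    [0,0,-0.01],
    [0,0,-0.015],
    [0,0,-0.03],
    [0,0,-0.03]
  ],
  "spin": [0,0,0,0,0]
}}

```text
t: 6.65
tcp_pos: [0.6175, 0.1073, 0.1598]
orientation: [-3.14, 0.001, 1.504]
ft_force: [-0.0, -0.4, 0.1]
width: 0.0478
gripper_force: 0.0
```

```bash
python3 -c "
from h import *
print(sense()['tcp_pos'])
im,d=get_image('scene');cv2.imwrite('pics/s3.png',cv2.resize(im[180:320,200:440],None,fx=3,fy=3))
P=cloud('scene',d)
im,d=get_image('top');P=cloud('top',d);print('panR floor',P[150,359],P[140,359],P[160,362])"
```

```text
[0.61754471 0.10732789 0.15983361]
panR floor [ 0.60271554 -0.11086518  0.07330675] [ 0.62498892 -0.11165153  0.06842972] [ 0.58223451 -0.11679735  0.07126411]
```

View pics/s3.png

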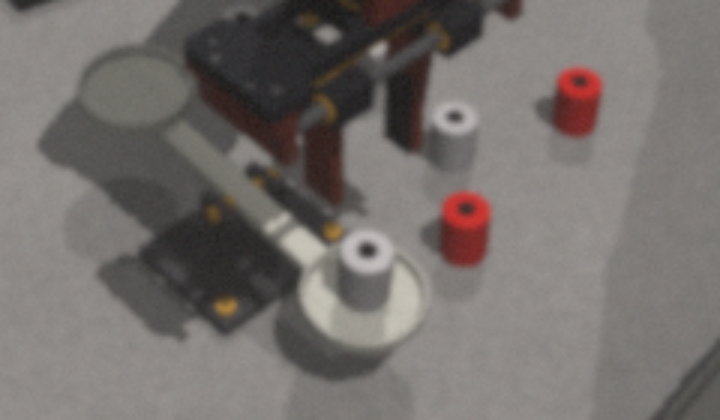

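Spacer A stands on the left pan at crop (366,265), and the right pan has risen. I'll fetch B next.

Emit:
{"api": "move_arm", "payload": {
  "gripper": [0.048,0.06,0.07,0.07,0.07],
  "offset": [
    [-0.0154,-0.0316,0],
    [-0.0154,-0.0316,0],
    [-0.0154,-0.0316,0],
    [-0.0154,-0.0316,0.01],
    [-0.0154,-0.0316,0.02]
  ],
  "spin": [0,0,0,0,0]
}}

```text
t: 7.17
tcp_pos: [0.4552, 0.0409, 0.1302]
orientation: [3.137, -0.002, 1.504]
ft_force: [0.4, 0.5, -1.0]
width: 0.0691
gripper_force: 0.0
```

Emit:
{"api": "move_arm", "payload": {
  "gripper": [0.07,0.07,0.07,0.07,0.07],
  "offset": [
    [0,0,0.035],
    [0,0,0.03],
    [0,0,0],
    [0,0,0],
    [0,0,0]
  ],
  "spin": [0,0,0,0,0]
}}

```text
t: 7.58
tcp_pos: [0.4563, 0.0413, 0.0648]
orientation: [3.141, -0.0, 1.504]
ft_force: [-1.0, -0.0, 0.2]
width: 0.07
gripper_force: 0.0
```

```bash
python3 -c "
from h import *
refine('wrist',.4545,.042,.04,r=.022,tag='w3')"
```

```text
c [0.4549 0.0438 0.0367] ext [0.031 0.031 0.014] n 1756 circle ((0.4546819031238556, 0.04342329502105713), 0.016135817393660545)
tcp [0.4563 0.0413 0.0648] tool dx,dy [ 0.0024 -0.0015] yaw 1.504
```

Emit:
{"api": "move_arm", "payload": {
  "gripper": [0.07,0.07,0.07,0.02,0.02],
  "offset": [
    [0.0015,-0.0015,0.025],
    [0,0,0.0255],
    [0,0,0],
    [0,0,0],
    [0,0,0]
  ],
  "spin": [0,0,0,0,0],
  "newtons": 20
}}

```text
t: 8.05
tcp_pos: [0.455, 0.0429, 0.0146]
orientation: [3.14, -0.0, 1.504]
ft_force: [0.2, 0.3, 0.4]
width: 0.0602
gripper_force: 0.0
```

Emit:
{"api": "move_arm", "payload": {
  "gripper": [0.02,0.02,0.02,0.02,0.02],
  "offset": [
    [0,0,0],
    [0,0,0],
    [0,0,0],
    [0,0,0],
    [0,0,0]
  ],
  "spin": [0,0,0,0,0]
}}

```text
t: 8.47
tcp_pos: [0.4546, 0.043, 0.0137]
orientation: [3.14, -0.001, 1.504]
ft_force: [-0.8, 0.5, 6.7]
width: 0.0305
gripper_force: 20.0
```

Emit:
{"api": "move_arm", "payload": {
  "gripper": [0.02,0.02,0.02,0.02,0.02],
  "offset": [
    [0,0,-0.015],
    [0,0,-0.03],
    [0,0,-0.035],
    [0,0,-0.035],
    [0,0,0]
  ],
  "spin": [0,0,0,0,0]
}}

```text
t: 8.88
tcp_pos: [0.4569, 0.0431, 0.1333]
orientation: [3.134, -0.003, 1.503]
ft_force: [2.2, 0.5, -2.0]
width: 0.0307
gripper_force: 20.0
```

Emit:
{"api": "move_arm", "payload": {
  "gripper": [0.02,0.02,0.02,0.02,0.02],
  "offset": [
    [-0.02,0.022,0],
    [-0.026,0.029,0],
    [-0.026,0.029,0],
    [-0.026,0.029,0],
    [-0.026,0.029,0]
  ],
  "spin": [0,0,0,0,0]
}}

```text
t: 9.3
tcp_pos: [0.5838, -0.0912, 0.1271]
orientation: [-3.14, -0.0, 1.505]
ft_force: [-0.3, 0.1, -2.2]
width: 0.0305
gripper_force: 20.0
```

Emit:
{"api": "move_arm", "payload": {
  "gripper": [0.02,0.02,0.02,0.02,0.02],
  "offset": [
    [-0.0205,0.022,0],
    [0,0,0.01],
    [0,0,0],
    [0,0,0],
    [0,0,0]
  ],
  "spin": [0,0,0,0,0]
}}

```text
t: 9.72
tcp_pos: [0.6029, -0.1107, 0.1175]
orientation: [-3.14, -0.001, 1.505]
ft_force: [0.2, 0.1, -3.1]
width: 0.0306
gripper_force: 20.0
```

```bash
python3 -c "
from h import *
print(sense()['tcp_pos'])
im,d=get_image('wrist');cv2.imwrite('pics/s4w.png',im)"
```

```text
[ 0.60285774 -0.11065751  0.11751301]
```

View pics/s4w.png

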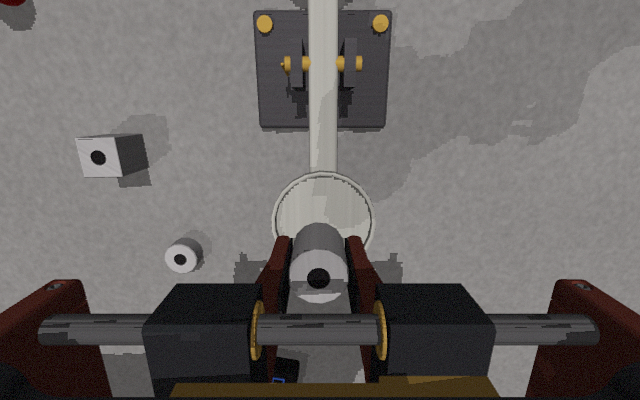

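Spacer B is at (319,275) over the right pan, which is centred near (323,220). I'll lower it and release.

Emit:
{"api": "move_arm", "payload": {
  "gripper": [0.02,0.02,0.02,0.02,0.02],
  "offset": [
    [0,0.001,0.013],
    [0,0,0.01],
    [0,0,0.008],
    [0,0,0.008],
    [0,0,0.007]
  ],
  "spin": [0,0,0,0,0]
}}

```text
t: 10.18
tcp_pos: [0.6044, -0.1121, 0.071]
orientation: [-3.141, 0.0, 1.504]
ft_force: [-1.5, 0.4, 0.7]
width: 0.0305
gripper_force: 20.0
```

Emit:
{"api": "move_arm", "payload": {
  "gripper": [0.034,0.034,0.036,0.042,0.048],
  "offset": [
    [0,0,0],
    [0,0,0],
    [0,0,0],
    [0,0,0],
    [0,0,0]
  ],
  "spin": [0,0,0,0,0]
}}

```text
t: 10.6
tcp_pos: [0.6053, -0.1121, 0.0727]
orientation: [3.14, -0.0, 1.504]
ft_force: [-0.5, 0.2, 0.6]
width: 0.0455
gripper_force: 0.0
```

Emit:
{"api": "move_arm", "payload": {
  "gripper": [0.048,0.048,0.048,0.048,0.048],
  "offset": [
    [0,0,-0.005],
    [0,0,-0.01],
    [0,0,-0.02],
    [0,0,-0.03],
    [0,0,-0.035]
  ],
  "spin": [0,0,0,0,0]
}}

```text
t: 11.02
tcp_pos: [0.6039, -0.112, 0.1729]
orientation: [-3.139, 0.0, 1.504]
ft_force: [0.8, 0.3, 0.1]
width: 0.0482
gripper_force: 0.0
```

Emit:
{"api": "move_arm", "payload": {
  "gripper": [0.048,0.048,0.048,0.048,0.048],
  "offset": [
    [0,-0.02,-0.02],
    [0,-0.03,0],
    [0,-0.03,0],
    [0,-0.03,0],
    [0,-0.03,0]
  ],
  "spin": [0,0,0,0,0]
}}

```text
t: 11.43
tcp_pos: [0.464, -0.1027, 0.1931]
orientation: [3.14, -0.0, 1.504]
ft_force: [0.1, 0.3, 0.4]
width: 0.048
gripper_force: 0.0
```

Emit:
{"api": "move_arm", "payload": {
  "gripper": [0.06,0.06,0.06,0.06,0.06],
  "offset": [
    [0,0,0],
    [0,0,0],
    [0,0,0],
    [0,0,0],
    [0,0,0]
  ],
  "spin": [0,0,0,0,0]
}}

```text
t: 11.85
tcp_pos: [0.4663, -0.1028, 0.1923]
orientation: [3.141, 0.0, 1.504]
ft_force: [-0.1, 0.8, -0.6]
width: 0.0597
gripper_force: 0.0
```

```bash
python3 -c "
from h import *
print(sense()['tcp_pos'])
im,d=get_image('scene');a=cv2.resize(im[180:320,200:400],None,fx=3,fy=3)
im,d=get_image('top');b=cv2.resize(im[110:190,210:410],None,fx=3,fy=3);P=cloud('top',d)
cv2.imwrite('pics/s5.png',cv2.resize(np.vstack([a[:340],b]),None,fx=1,fy=1))
for u,v in((253,145),(359,150)):
    q=P[v-26:v+27,u-26:u+27].reshape(-1,3);m=q[:,2]>.09-.005;m=q[:,2]>np.nanmax(q[:,2])-.008;print('top',np.round(np.median(q[m],0),4),(np.nanmin(q[m],0)+np.nanmax(q[m],0))/2)
    f=q[(q[:,2]>.04)&(q[:,2]<np.nanmax(q[:,2])-.015)];print('pan z',np.median(f[:,2]))"
```

```text
[ 0.46627843 -0.10275887  0.19227611]
top [0.6157 0.1002 0.1158] [0.61582425 0.09939843 0.11652312]
pan z 0.0772776288274376
top [ 0.4553 -0.0658  0.6145] [ 0.4581801  -0.07010593  0.61525754]
pan z 0.5900628241687673
```

View pics/s5.png

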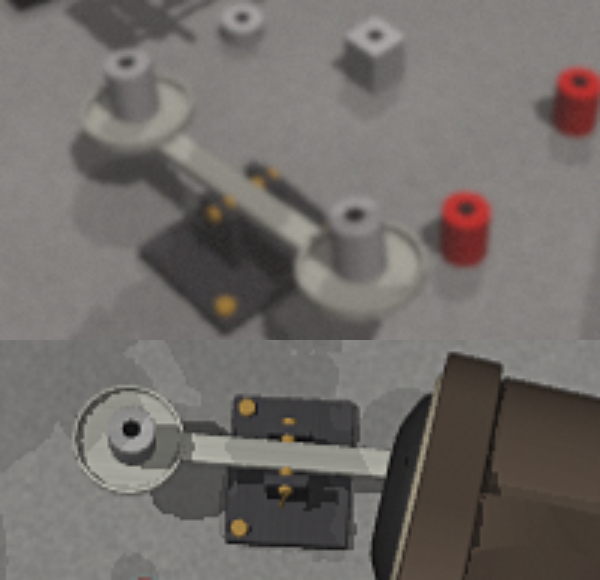

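Both spacers are standing. The left pan's floor is at 0.077, which means it is up at its stop, so the right side dropped and B is the heavy one. Now I'll collect B.

Emit:
{"api": "move_arm", "payload": {
  "gripper": [0.055,0.055,0.055,0.055,0.055],
  "offset": [
    [-0.001,0.035,0],
    [-0.001,0.035,0.01],
    [-0.001,0.035,0.02],
    [0,0.0345,0.02],
    [0,0,0]
  ],
  "spin": [0,0,0,0,0]
}}

```text
t: 12.37
tcp_pos: [0.6071, -0.1139, 0.1349]
orientation: [-3.135, 0.002, 1.507]
ft_force: [-1.1, 0.5, -1.2]
width: 0.0549
gripper_force: 0.0
```

Emit:
{"api": "move_arm", "payload": {
  "gripper": [0.055,0.055,0.055],
  "offset": [
    [0,0,0.01],
    [0,0,0],
    [0,0,0]
  ],
  "spin": [0,0,0]
}}

```text
t: 12.62
tcp_pos: [0.6031, -0.1153, 0.1323]
orientation: [-3.141, -0.0, 1.503]
ft_force: [0.7, 0.2, -0.1]
width: 0.0549
gripper_force: 0.0
```

```bash
python3 -c "
from h import *
refine('wrist',.605,-.115,.09,r=.022,tag='w5')"
```

```text
c [ 0.6034 -0.1157  0.0863] ext [0.031 0.033 0.013] n 1457 circle ((0.6034420728683472, -0.11638782173395157), 0.016766386106610298)
tcp [ 0.6031 -0.1153  0.1323] tool dx,dy [-0.0004  0.0003] yaw 1.503
```

View pics/w5.png

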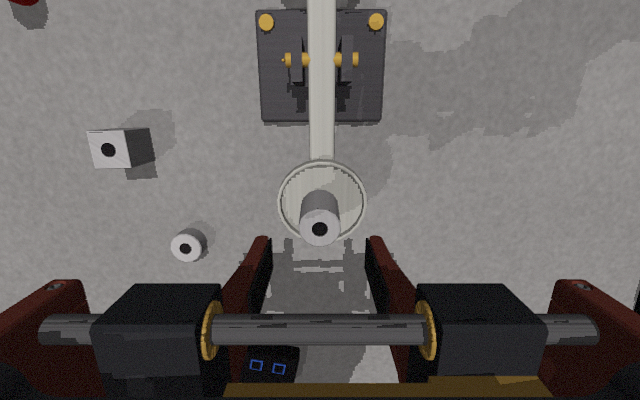

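Spacer B's top is at (319,229), centred between the fingers. I'll descend, grip and lift slowly.

Emit:
{"api": "move_arm", "payload": {
  "gripper": [0.055,0.055,0.055,0.05,0.045],
  "offset": [
    [0,0,0.025],
    [0,0,0.025],
    [0,0,0.017],
    [0,0,0],
    [0,0,0]
  ],
  "spin": [0,0,0,0,0]
}}

```text
t: 13.08
tcp_pos: [0.604, -0.115, 0.0664]
orientation: [3.141, -0.0, 1.504]
ft_force: [1.1, -0.3, 0.4]
width: 0.0469
gripper_force: 0.0
```

Emit:
{"api": "move_arm", "payload": {
  "gripper": [0.035,0.02,0.02,0.02,0.02],
  "offset": [
    [0,0,0],
    [0,0,0],
    [0,0,0],
    [0,0,0],
    [0,0,0]
  ],
  "spin": [0,0,0,0,0],
  "newtons": 20
}}

```text
t: 13.5
tcp_pos: [0.6049, -0.1152, 0.0669]
orientation: [3.139, -0.0, 1.504]
ft_force: [-2.2, 0.3, 7.2]
width: 0.0308
gripper_force: 20.0
```

Emit:
{"api": "move_arm", "payload": {
  "gripper": [0.02,0.02,0.02,0.02,0.02],
  "offset": [
    [0,0,-0.002],
    [0,0,-0.002],
    [0,0,-0.002],
    [0,0,-0.002],
    [0,0,-0.003]
  ],
  "spin": [0,0,0,0,0]
}}

```text
t: 13.92
tcp_pos: [0.604, -0.115, 0.0762]
orientation: [-3.141, 0.0, 1.504]
ft_force: [-0.1, -0.2, -1.7]
width: 0.03
gripper_force: 20.0
```

Emit:
{"api": "move_arm", "payload": {
  "gripper": [0.02,0.02,0.02,0.02,0.02],
  "offset": [
    [0,0,-0.003],
    [0,0,-0.003],
    [0,0,-0.003],
    [0,0,-0.003],
    [0,0,-0.003]
  ],
  "spin": [0,0,0,0,0]
}}

```text
t: 14.33
tcp_pos: [0.6039, -0.1149, 0.0912]
orientation: [-3.141, -0.0, 1.504]
ft_force: [-0.0, 0.2, -2.9]
width: 0.0309
gripper_force: 20.0
```

Emit:
{"api": "move_arm", "payload": {
  "gripper": [0.02,0.02,0.02,0.02,0.02],
  "offset": [
    [0,0,-0.004],
    [0,0,-0.02],
    [0,0,-0.03],
    [0,0,-0.03],
    [0,0,-0.03]
  ],
  "spin": [0,0,0,0,0]
}}

```text
t: 14.75
tcp_pos: [0.6037, -0.1151, 0.2064]
orientation: [-3.141, 0.0, 1.504]
ft_force: [1.1, -0.8, -2.1]
width: 0.0306
gripper_force: 20.0
```

Emit:
{"api": "move_arm", "payload": {
  "gripper": [0.02,0.02,0.02,0.02,0.02],
  "offset": [
    [0.02,-0.01,0],
    [0.036,-0.013,0],
    [0.038,-0.014,0],
    [0.038,-0.014,0],
    [0.038,-0.014,0]
  ],
  "spin": [0,0,0,0,0]
}}

```text
t: 15.17
tcp_pos: [0.5498, 0.0603, 0.2055]
orientation: [3.141, -0.0, 1.503]
ft_force: [1.2, -0.3, -2.1]
width: 0.0305
gripper_force: 20.0
```

Emit:
{"api": "move_arm", "payload": {
  "gripper": [0.02,0.02,0.02,0.02,0.02],
  "offset": [
    [0.038,-0.014,0],
    [0.038,-0.014,0],
    [0.038,-0.014,0],
    [0.038,-0.014,0],
    [0.038,-0.014,0]
  ],
  "spin": [0,0,0,0,0]
}}

```text
t: 15.58
tcp_pos: [0.4926, 0.2548, 0.2056]
orientation: [3.141, -0.0, 1.504]
ft_force: [1.3, -0.3, -2.2]
width: 0.0301
gripper_force: 20.0
```

Emit:
{"api": "move_arm", "payload": {
  "gripper": [0.02,0.02,0.02,0.02,0.02],
  "offset": [
    [0.036,-0.011,0.01],
    [0.035,-0.01,0.02],
    [0,0,0.035],
    [0,0,0.035],
    [0,0,0]
  ],
  "spin": [0,0,0,0,0]
}}

```text
t: 16.0
tcp_pos: [0.4733, 0.3238, 0.0993]
orientation: [-3.134, 0.007, 1.506]
ft_force: [-1.2, -1.3, -3.1]
width: 0.0305
gripper_force: 20.0
```

```bash
python3 -c "
from h import *
s=sense();print(s['tcp_pos'],s['width'])
im,d=get_image('top');P=cloud('top',d)
for u,v in((253,145),(359,150)):
    q=P[v-26:v+27,u-26:u+27].reshape(-1,3);q=q[(q[:,2]>.04)&(q[:,2]<.13)];print('max',q[:,2].max(),'pan z',np.median(q[:,2]))
a=im[90:280,110:400];cv2.imwrite('pics/s6.png',cv2.resize(a,None,fx=2.5,fy=2.5))"
```

```text
[0.47326605 0.32377132 0.09925196] 0.030459492702576047
max 0.0986799970142749 pan z 0.056230066447718344
max 0.08083939491646382 pan z 0.07035936679794716
```

View pics/s6.png

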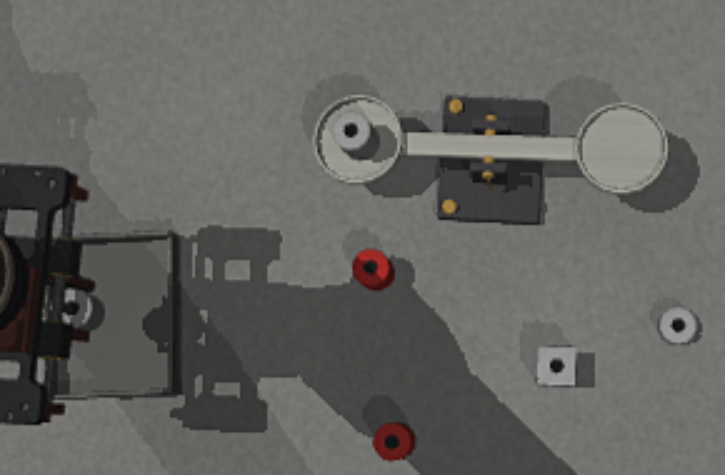

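A still stands on its pan at (350,130). B is held over the tray at (75,308), so I'll lower and release it.

Emit:
{"api": "move_arm", "payload": {
  "gripper": [0.02,0.02,0.02,0.02,0.02],
  "offset": [
    [0,0,0.025],
    [0,0,0.025],
    [0,0,0.018],
    [0,0,0.01],
    [0,0,0.003]
  ],
  "spin": [0,0,0,0,0]
}}

```text
t: 16.47
tcp_pos: [0.4779, 0.3251, 0.0246]
orientation: [3.142, 0.0, 1.503]
ft_force: [-1.8, -0.5, 1.1]
width: 0.0304
gripper_force: 20.0
```

Emit:
{"api": "move_arm", "payload": {
  "gripper": [0.034,0.036,0.045,0.055,0.06],
  "offset": [
    [0,0,0],
    [0,0,0],
    [0,0,0],
    [0,0,0],
    [0,0,0]
  ],
  "spin": [0,0,0,0,0]
}}

```text
t: 16.88
tcp_pos: [0.4779, 0.3259, 0.0252]
orientation: [3.14, -0.001, 1.504]
ft_force: [0.2, -0.6, 0.1]
width: 0.0524
gripper_force: 0.0
```

Emit:
{"api": "move_arm", "payload": {
  "gripper": [0.06,0.06,0.06,0.06,0.06],
  "offset": [
    [0,0,-0.01],
    [0,0,-0.03],
    [0,0,-0.035],
    [0,0,-0.035],
    [0,0,-0.035]
  ],
  "spin": [0,0,0,0,0]
}}

```text
t: 17.3
tcp_pos: [0.4772, 0.3251, 0.1716]
orientation: [3.141, 0.0, 1.504]
ft_force: [0.7, 0.8, 0.0]
width: 0.0594
gripper_force: 0.0
```

Emit:
{"api": "move_arm", "payload": {
  "gripper": [0.06,0.06,0.06,0.06,0.06],
  "offset": [
    [0.03,-0.02,0],
    [0.03,-0.02,0],
    [0.03,-0.02,0],
    [0,0,0],
    [0,0,0]
  ],
  "spin": [0,0,0,0,0]
}}

```text
t: 17.72
tcp_pos: [0.4217, 0.4215, 0.1698]
orientation: [-3.141, -0.001, 1.509]
ft_force: [-0.0, -0.9, 0.4]
width: 0.0603
gripper_force: 0.0
```

```bash
python3 -c "
from h import *
s=sense();print(s['tcp_pos'],s['width'])
im,d=get_image('scene');cv2.imwrite('pics/s7.png',cv2.resize(im[170:390,190:560],None,fx=2.1,fy=2.1))"
```

```text
[0.42165072 0.42150346 0.16980949] 0.060268258385911426
```

View pics/s7.png

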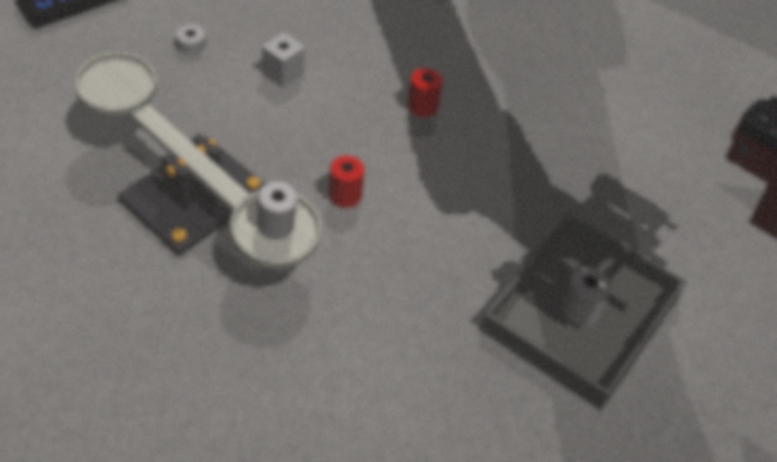

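B stands in the tray at (588,298), A stands on the left pan at (277,210), and the robot is clear of everything.

```bash
python3 -c "
from bench import *
print(close_job())"
```

```text
the job is handed in; nothing more can be done
None
```

The spacer from the side that dropped (the right pan) now stands in the grey tray, the lighter one still stands on the left pan, and the job was handed in at about 18 s of the 72 s allowed.

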